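# Clamp a phone in the repair jig and lock the jaw with its thumb wedge

## Task

The phone lies loose in the repair jig. Slide the jaw up by its round knob until the phone is pressed squarely and gently between the two jaws, then slide the thumb wedge along its ramp, the same way, with a firm thumb push (about 15 N) until it jams the jaw's bar fast and stays jammed when you let go. Do not squeeze the phone hard or touch it with the gripper, do not ram the wedge, and leave the things around the jig where they are.

Things in the scene. Friction and masses are not known exactly. Their poses are not given: they have to be found in the camera images.
- jig: Aluminium jig, plate 128 (x -68..60) x 259 (y -128..131) x 10, fixed. Origin: centre of underside; +y is the closing way. Fixed jaw at +y end: rubber face at y=+110, top z=29. Phone bed z=12. Two rails with dark keeper strips, tops z=27 (screw heads 29), y -118..+14: a backing rail x 6..27 and a ramp rail x -50..-12. All mm.
- phone: Dark phone 72 (x) x 148 (y) x 8 mm, 0.17 kg, loose on the bed, screen up. Origin: centre of its underside. Its x lies along the jig's y, askew by up to 3 degrees. Against the fixed jaw its origin is at jig y=+74 mm. May not be squeezed beyond 22 N.
- bar: Steel bar 20 wide, top face at jig z=24 mm, carrying the moving jaw. Slides 0..45 mm along jig +y (closing), 4 N friction, stays where left. Origin: knob axis on the bar's top. The jaw's rubber face is 32 mm ahead (+y), 90 wide; it is sprung: 1 N preload, 4 N/mm, 4 mm travel. It meets the seated phone with the origin near jig y=+6 mm.
- wedge: Steel thumb wedge, 56 long, taper 1:8, thick end and tab to -y. Lies between bar and ramp rail at jig x about -19 mm, slides 0..68 mm along jig +y, loose till it bites 9 to 59 mm on (the rail is set differently each time: feel for it). Then it stiffens by about 7 N/mm; pushed 12 to 18 N it jams (12 to 35 N on the bar) and drags the bar on a little. Origin: tab's foot, jig z=24.
- knob (a point): Mid-height of the bar's round knob, 18 mm across, from 6 to 26 mm above the bar's top (neck 10 mm across below); this point is on its axis 16 mm above the bar's top, at jig x=0, z=40 mm. Push its -y side; 7 to 12 N seats the phone.
- tab (a point): Centre of the wedge's upright thumb tab, 14 (x) x 10 (y) x 24 mm high, from jig z=24 to 48 mm; this point is 12 mm above its foot. Push its -y face, which stands 5 mm behind this point.
- spudger: Bystander: black nylon spudger, 10x153x8 mm. Leave it.
- driver: Bystander: precision screwdriver with ribbed handle, 13x121x13 mm. Leave it.
- tester: Bystander: small dark USB power tester with a plug, 26x76x12 mm. Leave it.
- rosin_tin: Bystander: open ribbed tin, 51 mm across, 21 mm high. Leave it.
- chip_tin: Bystander: round aluminium tin with lid, 39 mm across, 16 mm high. Leave it.
- blue_cap: Bystander: ribbed bottle cap, 22 mm across, 16 mm high, standing on the jig's plate. Leave it.

How it is judged:
On the way, in this order (a step that is already met when the one before it is completed fails the run):
1. the jaw presses the phone squarely against the fixed jaw (y of phone in the frame of jig above 0.0725 m and angle between the x axis of phone and the y axis of jig, either way round below 0.02 rad and angle between phone's own z axis and vertical below 0.05 rad and contact force between bar and phone above 1 N), for 0.2 s.
2. the wedge jams the bar (contact force between wedge and bar above 12 N), for 0.2 s.
At the end, for the whole second after the job is handed in: The phone lies flat and square (within 0.02 rad) against the fixed jaw (origin within 1.5 mm of it), the moving jaw presses it with more than 1 N, the wedge presses the bar with more than 12 N, and all is at rest (all of step 1 and contact force between wedge and bar above 12 N and linear speed of each of bar, wedge below 0.005 m/s and linear speed of phone below 0.01 m/s); the robot touches nothing.
It fails at once if the phone is squeezed with more than 22 N (contact force between bar and phone above 22 N).
It fails at once if the wedge is rammed: more than 35 N on the bar (contact force between wedge and bar above 35 N).
It fails at once if the fingers touch the phone (contact force between the fingers and phone above 0.5 N).
It fails at once if a thing around the jig is shifted by more than 20 mm (distance of any of spudger, driver, tester, rosin_tin, chip_tin, blue_cap from where it was at the start of the episode above 0.02 m).
It also fails if it takes over 54 s, if anything falls off the work surface, if the arm or the gripper's body presses on something with over 40 N, if the wrist force passes 120 N, or if a joint passes its speed limit or range.

## Robot

A 6-joint arm with a two-finger parallel gripper is mounted at the origin on a cart in front of the work surface, level with it; the furniture and walls round the work are solid. World frame = base frame: x ahead of the robot, y to its left, z up, the work surface at z = 0. Lengths are in m, angles in rad, forces in N, time in s.
With the tool pointing down it reaches from about 0.35 to 0.975 m from the base axis. Payload 4.9 kg.
Tool frame: the origin (TCP) lies midway between the tips of the shut fingers; the grasp point (between the pads) lies 19 mm behind it (ctrl.tcp_to_grasp is the distance from the TCP to the grasp point, in m); z points along the fingers, y is the line along which they close (so a half turn about z gives the same grasp; the last joint's range is limited). The gripper opens to 85 mm and grips with 20 to 120 N. Pads are 22 mm wide; open, the fingers measure 114 mm over their backs; the gripper's body (76 mm by 85 mm) begins 54 mm behind the grasp point. The pads swing forward as they close: fully open they stand 13 mm farther back than shut.
Start: joints at [1.059, 0.053, 1.613, -0, 1.476, -0.119], TCP at [0.239, 0.577, 0.231] pointing down, gripper open.
Joint ranges: [-3.01, 3.01], [-1.01, 2.22], [0.06, 2.58], [-1.02, 4.17], [0.09, 2.62], [-3.14, 3.14]. Speed limits (rad/s): [2.57, 2.57, 3.14, 3.14, 3.14, 3.14].

## Interface

Orientations are given as a rotation vector (axis times angle).
In Python, from station import ctrl, imaging gives the robot as it stands (ctrl), with the cameras (imaging).
- The arm moves only by the shell command python3 jog.py 'ROWS' [FORCE]. ROWS is rows parted by semicolons, their numbers by spaces, 1 to 20 of them, each of 7 numbers: the finger opening in m, then dx, dy, dz in m, then a rotation vector rx, ry, rz in rad; each row is the pose to reach, as a shift and turn from the pose commanded when the command began, along the tool's axes at that moment; what a row does not reach only later rows make up. A row lasts 1/12 s, in which the tool goes at most 0.0417 m and 0.125 rad, less where a joint would pass 70% of its speed; a pose out of reach is approached as far as the arm can. The fingers move at their own pace and stop on an object; FORCE is the grip in N (left out, the last holds). Time passes only in rows, so rows that do not move let the fingers close. It prints the time, the measured TCP pose, the force, the opening and the grip force at its end.
- ctrl.get_obs(): the state, without advancing time (a new reading comes with each control period).
- imaging.get_image(name): name is "side" or "top" or "wrist"; returns the picture (420x560x3 uint8, red, green, blue); there is no depth.
- imaging.camera_params(name): a dict with "fx", "fy", "cx", "cy" (pixels), "T" (4x4, takes a point from camera to world coordinates); the wrist camera has in their place "tool_from_camera" (4x4, takes a point from camera to tool coordinates, whose origin is the TCP and whose axes are the flange's). Camera axes: x right, y down, z forward; pixel columns grow to the right and rows downward; lengths in m; the calibration is good to about 2 mm. A picture is of the moment at which its call begins: read the wrist's pose just before it. camera_params takes no time and is no camera call.
- ctrl.finish_job(): hands the job in; it is judged then, once.
The state is a dict: "t": time; "q": joint angles; "dq": joint speeds; "effort": joint torques, N m; "tool_pos": TCP position; "tool_rot": TCP orientation; "contact_force": force on the tool from outside, world axes, zero at the start; "wrist_torque": the same for the moment, N m; "opening": finger opening in m; "grip_force": force on a finger pad.
Only numpy, scipy, OpenCV 4.12 (cv2) and the standard library are available. Lean on these libraries where they do the work, as an engineer would, in place of code of your own. Each camera call takes 0.05 s, during which the arm holds its last target. There are 200 camera calls.

## Working session

There is one attempt and no reset: what is moved stays moved. The work goes in short steps, Python scripts to look and compute and a shell command to move; the robot and the scene stay as the last step left them, time stands still between calls to the robot, and variables do not carry over. Pictures are saved under pics/ and viewed, at most 10 in all, crops included, and the job is handed in when it is done.

```bash
ls; mkdir -p pics; python3 - <<'E'
from station import ctrl, imaging
import cv2
o=ctrl.get_obs();print(o)
for n in("top","side"):
    im=imaging.get_image(n);cv2.imwrite(f"pics/{n}0.png",im[:,:,::-1]);print(n,imaging.camera_params(n))
print(imaging.camera_params("wrist"))
cv2.imwrite("pics/wrist0.png",imaging.get_image("wrist")[:,:,::-1])
E
```

```text
jog.py
pics
station.py
{'t': 0.0, 'q': array([ 1.05899681e+00,  5.33593885e-02,  1.61426705e+00, -8.89475759e-06,
        1.47601976e+00, -1.19001036e-01]), 'dq': array([-4.93819884e-04, -5.81181083e-04, -3.93518318e-04,  1.29531951e-04,
       -4.27030466e-04,  8.14311262e-05]), 'effort': array([-2.21793540e-03, -3.93666101e+01, -3.70184398e+01, -2.65634244e-04,
        6.73033472e-03, -2.60067935e-06]), 'tool_pos': array([0.23893261, 0.5768579 , 0.23007756]), 'tool_rot': array([-6.12923200e-01, -3.08057965e+00,  3.07028530e-03]), 'contact_force': array([ 0.79473076,  0.13429086, -0.08054951]), 'wrist_torque': array([-0.02706442,  0.02539684,  0.02100759]), 'grip_force': 0.0, 'opening': 0.08538388598885815}
top {'fx': 379.36580647403275, 'fy': 379.36580647403275, 'cx': 279.96652660351685, 'cy': 206.85809862066967, 'T': array([[ 0.02693629, -0.99650276,  0.07909926,  0.40049478],
       [-0.99963471, -0.02667702,  0.00433279, -0.39555291],
       [-0.00220751, -0.07918708, -0.99685733,  0.90442922],
       [ 0.        ,  0.        ,  0.        ,  1.        ]])}
side {'fx': 483.04285439054746, 'fy': 483.04285439054746, 'cx': 277.29844207267263, 'cy': 213.8355141951268, 'T': array([[-0.99971962, -0.02148408,  0.00995534,  0.4534888 ],
       [-0.02058777,  0.58097624, -0.8136601 ,  0.31484014],
       [ 0.01169692, -0.81363692, -0.58125566,  0.54741458],
       [ 0.        ,  0.        ,  0.        ,  1.        ]])}
{'fx': 325.20630897717405, 'fy': 325.20630897717405, 'cx': 281.19054234919776, 'cy': 215.20554764262332, 'tool_from_camera': array([[ 4.25031893e-05, -9.55640256e-01, -2.94536415e-01,
         7.46644016e-02],
       [ 9.99999866e-01,  1.92523928e-04, -4.80349544e-04,
        -9.57744343e-04],
       [ 5.15746669e-04, -2.94536355e-01,  9.55640136e-01,
        -1.43147465e-01],
       [ 0.00000000e+00,  0.00000000e+00,  0.00000000e+00,
         1.00000000e+00]])}
```

View pics/top0.png

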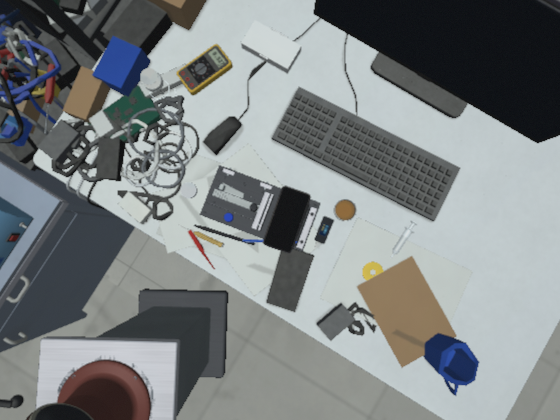

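View pics/side0.png

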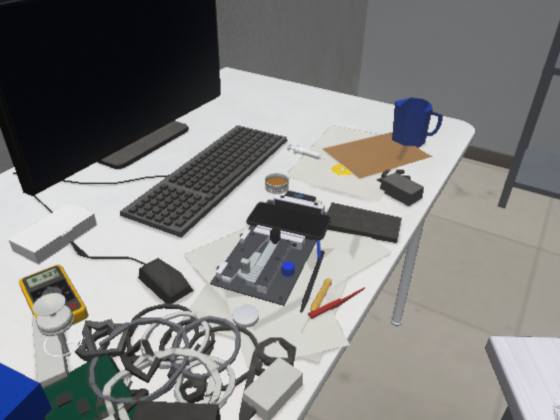

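```bash
python3 - <<'E'
import cv2
a=cv2.imread("pics/top0.png")[155:265,185:345];cv2.imwrite("pics/topc.png",cv2.resize(a,None,fx=5,fy=5,interpolation=cv2.INTER_CUBIC))
a=cv2.imread("pics/side0.png")[190:310,205:345];cv2.imwrite("pics/sidec.png",cv2.resize(a,None,fx=5,fy=5,interpolation=cv2.INTER_CUBIC))
E
```

```text
(no output)
```

View pics/topc.png

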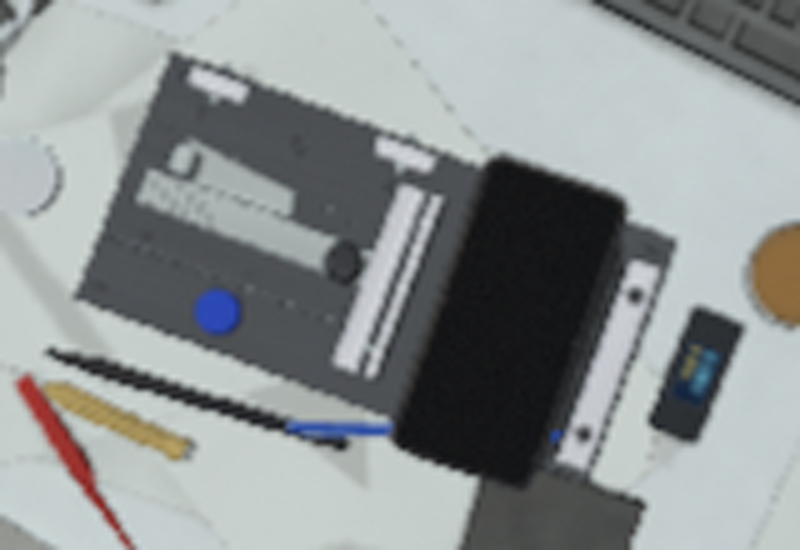

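View pics/sidec.png

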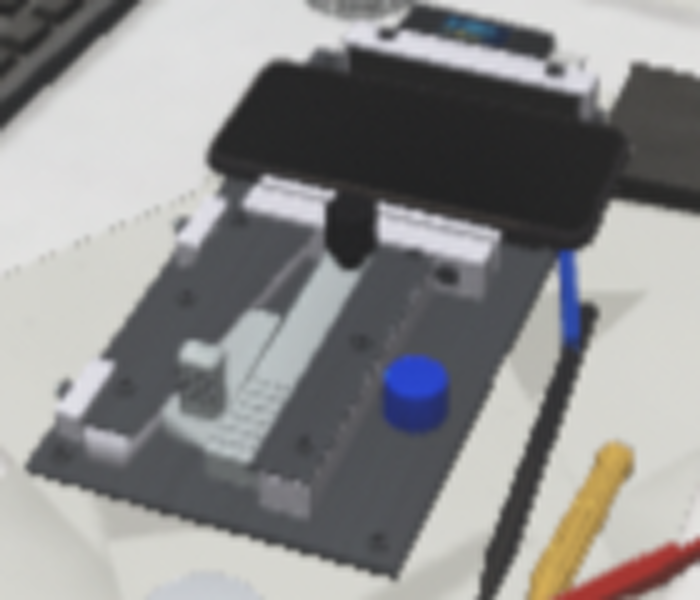

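```bash
cat > h.py <<'E'
import numpy as np
from station import ctrl, imaging
from scipy.optimize import least_squares
OFF={"top":(185,155),"side":(205,190)}
P={n:imaging.camera_params(n) for n in OFF}
def px(n,c): return (np.array(c)+.5)/5-.5+OFF[n]
def proj(n,w):
    p=P[n];T=p["T"];c=(np.asarray(w)-T[:3,3])@T[:3,:3]
    return np.array([p["fx"]*c[0]/c[2]+p["cx"],p["fy"]*c[1]/c[2]+p["cy"]])
def tri(d):
    return least_squares(lambda w:np.concatenate([proj(n,w)-px(n,c) for n,c in d.items()]),[.47,-.34,.03])
def jw(v,p): 
    c,s=np.cos(v[2]),np.sin(v[2]);return np.array([v[0]+c*p[0]-s*p[1],v[1]+s*p[0]+c*p[1],v[3]+p[2]])
E
python3 - <<'E'
from h import *
obs=[("top",(172,52),(-68,-128,10)),("top",(78,297),(60,-128,10)),("top",(677,240),(-68,131,10)),("top",(217,311),None),
("side",(30,466),(-68,-128,10)),("side",(398,578),(60,-128,10))]
obs=[o for o in obs if o[2]]
f=lambda v:np.concatenate([proj(n,jw(v,np.array(p)/1e3))-px(n,c) for n,c,p in obs])
r=least_squares(f,[.47,-.34,3.4,0]);print("jig",r.x,r.fun.round(1))
v=r.x;c,s=np.cos(v[2]),np.sin(v[2])
for nm,d in dict(knobtop=dict(top=(344,262),side=(352,200)),tabtop=dict(top=(190,157),side=(203,348)),cnr=dict(top=(172,52),side=(30,466)),cnr2=dict(top=(78,297),side=(398,578))).items():
    q=tri(d);w=q.x;dx,dy=w[:2]-v[:2]
    print(nm,w.round(4),"jig mm",(np.array([c*dx+s*dy,-s*dx+c*dy,w[2]])*1e3).round(1),q.fun.round(1))
R=ctrl.get_obs();print(R["t"])
E
```

```text
jig [ 4.61444097e-01 -3.42538258e-01  2.80759509e+00 -9.45720037e-04] [ 0.2  0.1 -0.7  1.2  1.   0.6 -1.7  0.8  0.4 -0.5]
knobtop [ 0.4653 -0.332   0.0526] jig mm [ -0.2 -11.2  52.6] [-0.   0.4 -0.3 -0. ]
tabtop [ 0.5108 -0.2601  0.048 ] jig mm [-19.5 -94.1  48. ] [-0.   0.8 -0.5 -0.1]
cnr [ 0.5656 -0.2438  0.0111] jig mm [ -66.  -127.5   11.1] [-0.   0.8 -0.5 -0.1]
cnr2 [ 0.448  -0.203   0.0069] jig mm [  58.4 -127.4    6.9] [-0.1  0.7 -0.5 -0. ]
0.15
```

```bash
cat >> h.py <<'E'
from scipy.spatial.transform import Rotation as R
V=np.array([.461444,-.342538,2.807595,0.])
Rt=R.from_matrix(np.column_stack([[-np.sin(V[2]),np.cos(V[2]),0],[-np.cos(V[2]),-np.sin(V[2]),0],[0,0,-1]])@np.diag([-1,-1,1])) # tool x = -jig y
# check right-handed
def go(w,rot=None):
    o=ctrl.get_obs();T=R.from_rotvec(o["tool_rot"])
    print("d",T.inv().apply(np.array(w)-o["tool_pos"]).round(4),"rot",(T.inv()*(rot or Rt)).as_rotvec().round(4))
def st():
    o=ctrl.get_obs();d=o["tool_pos"]-V[[0,1,3]];c,s=np.cos(V[2]),np.sin(V[2]);f=o["contact_force"]
    print("t",o["t"],"jig",(np.array([c*d[0]+s*d[1],-s*d[0]+c*d[1],d[2]])*1e3).round(1),"F jig",np.round([c*f[0]+s*f[1],-s*f[0]+c*f[1],f[2]],2))
E
python3 - <<'E'
from h import *
print(np.linalg.det(Rt.as_matrix()),Rt.as_matrix()@np.eye(3))
go([.47,.1,.23]); go(jw(V,(0,-.045,.16)))
E
```

```text
Traceback (most recent call last):
  File "h.py", line 16, in <module>
    Rt=R.from_matrix(np.column_stack([[-np.sin(V[2]),np.cos(V[2]),0],[-np.cos(V[2]),-np.sin(V[2]),0],[0,0,-1]])@np.diag([-1,-1,1])) # tool x = -jig y
  File "scipy/spatial/transform/_rotation.pyx", line 1143, in scipy.spatial.transform._rotation.Rotation.from_matrix
ValueError: Non-positive determinant (left-handed or null coordinate frame) in rotation matrix 0: [[ 0.32782238 -0.94473938  0.        ]
 [ 0.94473938  0.32782238  0.        ]
 [ 0.          0.         -1.        ]].
```

```bash
sed -i 's/^Rt=.*/_c,_s=np.cos(V[2]),np.sin(V[2]);Rt=R.from_matrix(np.column_stack([[_s,-_c,0],[-_c,-_s,0],[0,0,-1]])) # tool x=-jig y, tool y=-jig x/' h.py
python3 - <<'E'
from h import *
go([.47,.1,.23]); go(jw(V,(0,-.045,.16)))
E
```

```text
d [-0.396  -0.3522  0.0008] rot [-1.400e-03  1.100e-03  1.512e+00]
d [-0.5548 -0.7193  0.0714] rot [-1.400e-03  1.100e-03  1.512e+00]
```

```bash
r1="x"; python3 jog.py '0 -0.2 -0.176 0 0 0 0.756;0 -0.2 -0.176 0 0 0 0.756;0 -0.2 -0.176 0 0 0 0.756;0 -0.2 -0.176 0 0 0 0.756;0 -0.2 -0.176 0 0 0 0.756;0 -0.2 -0.176 0 0 0 0.756;0 -0.396 -0.352 0 0 0 1.512;0 -0.396 -0.352 0 0 0 1.512;0 -0.396 -0.352 0 0 0 1.512;0 -0.396 -0.352 0 0 0 1.512;0 -0.396 -0.352 0 0 0 1.512;0 -0.396 -0.352 0 0 0 1.512;0 -0.396 -0.352 0 0 0 1.512;0 -0.396 -0.352 0 0 0 1.512;0 -0.396 -0.352 0 0 0 1.512' 30
python3 - <<'E'
from h import *
go(jw(V,(0,-.045,.16)));print(ctrl.get_obs()["q"].round(2))
E
```

```text
t: 1.4
tool_pos: [0.4705, 0.0994, 0.2309]
tool_rot: [-2.562, -1.817, 0.001]
contact_force: [0.1, -0.8, -0.9]
opening: 0.0004
grip_force: 0.0
d [-0.375   0.1376  0.0708] rot [-0.001   0.     -0.0031]
[ 0.05 -0.3   1.94  0.    1.51  0.39]
```

```bash
python3 jog.py '0 -0.375 0.138 0 0 0 -0.003;0 -0.375 0.138 0 0 0 -0.003;0 -0.375 0.138 0 0 0 -0.003;0 -0.375 0.138 0 0 0 -0.003;0 -0.375 0.138 0 0 0 -0.003;0 -0.375 0.138 0 0 0 -0.003;0 -0.375 0.138 0 0 0 -0.003;0 -0.375 0.138 0.035 0 0 -0.003;0 -0.375 0.138 0.071 0 0 -0.003;0 -0.375 0.138 0.071 0 0 -0.003;0 -0.375 0.138 0.071 0 0 -0.003;0 -0.375 0.138 0.071 0 0 -0.003;0 -0.375 0.138 0.071 0 0 -0.003'
python3 - <<'E'
from h import *
import cv2
st();go(jw(V,(0,-.042,.036)))
o=ctrl.get_obs();im=imaging.get_image("wrist");p=imaging.camera_params("wrist")
T=np.eye(4);T[:3,:3]=R.from_rotvec(o["tool_rot"]).as_matrix();T[:3,3]=o["tool_pos"];T=T@p["tool_from_camera"]
im=im[:,:,::-1].copy()
for q in [(0,-11.2,50),(0,-11.2,40),(-19.3,-99,36),(-68,131,10),(60,-128,10),(-68,-128,10),(27,-118,27)]:
    c=(jw(V,np.array(q)/1e3)-T[:3,3])@T[:3,:3];u=(int(p["fx"]*c[0]/c[2]+p["cx"]),int(p["fy"]*c[1]/c[2]+p["cy"]));print(q,u)
    cv2.circle(im,u,3,(0,0,255),1)
cv2.imwrite("pics/w1.png",im)
E
```

```text
t: 2.48
tool_pos: [0.4782, -0.2975, 0.1602]
tool_rot: [-2.555, -1.826, -0.001]
contact_force: [0.6, -0.4, 0.9]
opening: 0.0001
grip_force: 0.0
t 2.4833 jig [ -1.  -48.  160.2] F jig [-0.7   0.16  0.92]
d [-0.0061 -0.001   0.1242] rot [-0.0008 -0.0011  0.0042]
(0, -11.2, 50) (279, 252)
(0, -11.2, 40) (279, 247)
(-19.3, -99, 36) (303, 145)
(-68, 131, 10) (341, 358)
(60, -128, 10) (209, 107)
(-68, -128, 10) (359, 108)
(27, -118, 27) (246, 120)
```

View pics/w1.png

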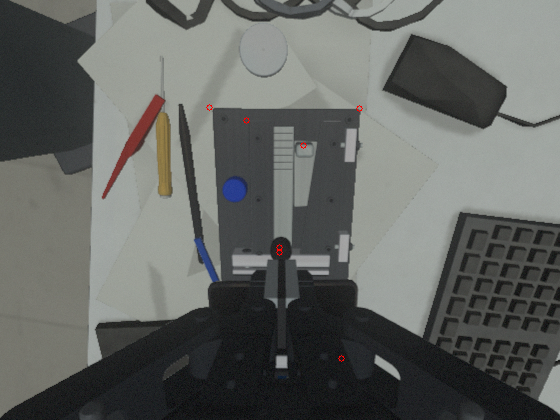

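```bash
python3 jog.py '0 -0.004 -0.001 0.04 0 0 0.004;0 -0.004 -0.001 0.08 0 0 0.004;0 -0.004 -0.001 0.11 0 0 0.004;0 -0.004 -0.001 0.124 0 0 0.004;0 -0.004 -0.001 0.124 0 0 0.004'
python3 -c "
from h import *
st()"
python3 jog.py '0 -0.003 0 0 0 0 0;0 -0.006 0 0 0 0 0;0 -0.008 0 0 0 0 0;0 -0.010 0 0 0 0 0;0 -0.010 0 0 0 0 0'
python3 -c "
from h import *
st()"
```

```text
t: 2.95
tool_pos: [0.4743, -0.2991, 0.0336]
tool_rot: [-2.554, -1.82, 0.002]
contact_force: [-0.4, 1.1, -0.0]
opening: -0.0002
grip_force: 0.0
t 2.95 jig [  2.1 -45.3  33.6] F jig [ 0.76 -0.87 -0.02]
t: 3.37
tool_pos: [0.4731, -0.3129, 0.0381]
tool_rot: [2.559, 1.818, 0.001]
contact_force: [0.5, 0.3, 0.3]
opening: -0.0
grip_force: 0.0
t 3.3667 jig [ -1.3 -31.8  38.1] F jig [-0.35 -0.39  0.28]
```

```bash
for i in 1 2 3; do python3 jog.py '0 0 0 0 0 0 0' >/dev/null; python3 -c "
from h import *
st()"; done
python3 jog.py '0 -0.002 0 0 0 0 0;0 -0.004 0 0 0 0 0;0 -0.006 0 0 0 0 0;0 -0.006 0 0 0 0 0'>/dev/null
python3 -c "
from h import *
st()"
```

```text
t 3.45 jig [ -0.7 -32.1  37.3] F jig [-0.37 -0.07  0.38]
t 3.5333 jig [ -0.3 -32.4  36.7] F jig [ 0.52  0.07 -0.57]
t 3.6167 jig [ -0.1 -32.5  36.4] F jig [-0.75 -0.54  0.07]
t 3.95 jig [ -0.  -26.8  36.2] F jig [-0.49 -2.34  0.48]
```

```bash
python3 jog.py '0 -0.0015 0 0 0 0 0;0 -0.003 0 0 0 0 0;0 -0.0045 0 0 0 0 0;0 -0.006 0 0 0 0 0;0 -0.006 0 0 0 0 0'>/dev/null
python3 -c "
from h import *
st()"; python3 jog.py '0 -0.001 0 0 0 0 0;0 -0.002 0 0 0 0 0;0 -0.003 0 0 0 0 0;0 -0.004 0 0 0 0 0;0 -0.004 0 0 0 0 0'>/dev/null
python3 -c "
from h import *
st()"
```

```text
t 4.3667 jig [  0.  -20.3  36.2] F jig [ 0.3  -4.12  1.42]
t 4.7833 jig [ -0.  -16.7  36.2] F jig [-0.16 -4.57  1.24]
```

```bash
python3 jog.py '0 -0.001 0 0 0 0 0;0 -0.002 0 0 0 0 0;0 -0.003 0 0 0 0 0;0 -0.003 0 0 0 0 0'>/dev/null
python3 -c "
from h import *
st()"; python3 jog.py '0 -0.0005 0 0 0 0 0;0 -0.001 0 0 0 0 0;0 -0.0015 0 0 0 0 0;0 -0.002 0 0 0 0 0;0 -0.002 0 0 0 0 0'>/dev/null
python3 -c "
from h import *
st()"; python3 jog.py '0 -0.0005 0 0 0 0 0;0 -0.001 0 0 0 0 0;0 -0.001 0 0 0 0 0'>/dev/null
python3 -c "
from h import *
st()"
```

```text
t 5.1167 jig [ -0.  -14.2  36.2] F jig [-0.05 -6.92  1.21]
t 5.5333 jig [  0.  -13.3  36.2] F jig [ 0.36 -9.88  3.22]
t 5.7833 jig [  0.  -12.9  36.2] F jig [  0.2  -11.91   3.83]
```

```bash
python3 jog.py '0 0 0 0 0 0 0;0 0 0 0 0 0 0;0 0 0 0 0 0 0'>/dev/null
python3 - <<'E'
from h import *
import cv2
st()
t=cv2.cvtColor(imaging.get_image("side"),4)[185:285,205:345]
u=cv2.cvtColor(imaging.get_image("top"),4)[160:260,225:345]
cv2.imwrite("pics/c2.png",np.hstack([cv2.resize(t,(420,300),interpolation=2),cv2.resize(u,(360,300),interpolation=2)]))
E
```

```text
t 6.0333 jig [  0.  -12.8  36.2] F jig [  0.34 -11.37   3.26]
```

View pics/c2.png

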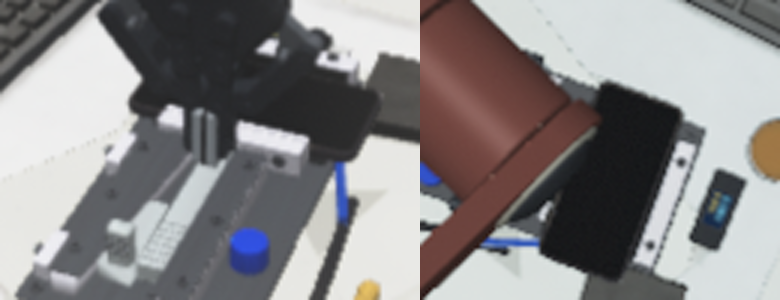

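```bash
python3 jog.py '0 0.006 0 0 0 0 0;0 0.012 0 -0.01 0 0 0;0 0.012 0 -0.035 0 0 0;0 0.03 0.01 -0.035 0 0 0;0 0.06 0.0194 -0.035 0 0 0;0 0.09 0.0194 -0.035 0 0 0;0 0.107 0.0194 -0.035 0 0 0;0 0.107 0.0194 -0.035 0 0 0;0 0.107 0.0194 -0.035 0 0 0'
python3 - <<'E'
from h import *
st();go(jw(V,(-.0194,-.120,.036)))
E
```

```text
t: 6.88
tool_pos: [0.5189, -0.2381, 0.0721]
tool_rot: [2.557, 1.821, -0.001]
contact_force: [-0.1, -1.7, 0.1]
opening: -0.0001
grip_force: 0.0
t 6.8833 jig [ -20.1 -117.6   72.1] F jig [-0.46  1.69  0.07]
d [ 0.0025 -0.0007  0.0361] rot [0.0013 0.0019 0.0009]
```

```bash
python3 jog.py '0 0.002 0 0 0 0 0;0 0.002 0 0.02 0 0 0;0 0.002 0 0.035 0 0 0;0 0.002 0 0.035 0 0 0;0 0.002 0 0.035 0 0 0;0 0.002 0 0.035 0 0 0' >/dev/null
python3 -c "
from h import *
st()"
python3 jog.py '0 -0.002 0 0 0 0 0;0 -0.004 0 0 0 0 0;0 -0.006 0 0 0 0 0;0 -0.008 0 0 0 0 0;0 -0.008 0 0 0 0 0' >/dev/null
python3 -c "
from h import *
st()"
```

```text
t 7.3833 jig [ -20.2 -118.7   37.2] F jig [-0.01  0.04  1.07]
t 7.8 jig [ -19.9 -111.1   36.8] F jig [-0.42 -0.1   0.36]
```

```bash
for i in 1 2 3; do python3 jog.py '0 -0.0015 0 0 0 0 0;0 -0.003 0 0 0 0 0;0 -0.0045 0 0 0 0 0;0 -0.0045 0 0 0 0 0' >/dev/null
python3 -c "
from h import *
st()"; done
```

```text
t 8.1333 jig [ -19.6 -106.8   36.3] F jig [-0.38  0.48 -0.21]
t 8.4667 jig [ -19.5 -102.2   36.2] F jig [-0.01 -0.25 -0.49]
t 8.8 jig [-19.5 -97.7  36.2] F jig [-0.26  1.13  0.09]
```

```bash
python3 jog.py '0 -0.0015 0 0 0 0 0;0 -0.003 0 0 0 0 0;0 -0.0045 0 0 0 0 0;0 -0.006 0 0 0 0 0;0 -0.006 0 0 0 0 0' >/dev/null
python3 - <<'E'
from h import *
import cv2
st()
t=cv2.cvtColor(imaging.get_image("side"),4)[185:305,205:345]
cv2.imwrite("pics/c3.png",cv2.resize(t,(560,480),interpolation=2))
E
```

```text
t 9.2167 jig [-19.5 -91.7  36.2] F jig [-0.13  0.06 -0.82]
```

View pics/c3.png

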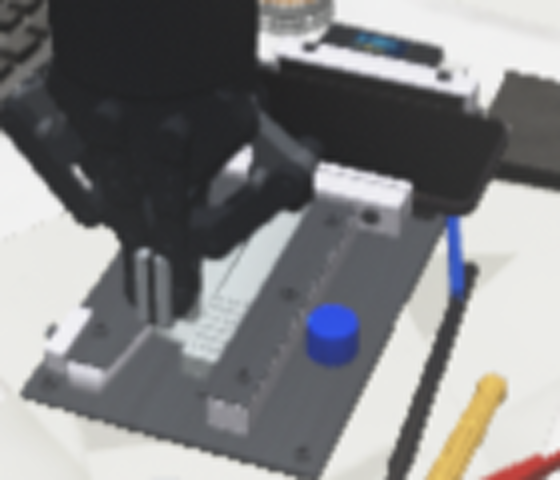

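```bash
python3 jog.py '0 -0.0015 0 0 0 0 0;0 -0.003 0 0 0 0 0;0 -0.0045 0 0 0 0 0;0 -0.006 0 0 0 0 0;0 -0.006 0 0 0 0 0' >/dev/null
python3 -c "
from h import *
st()"
```

```text
t 9.6833 jig [-19.6 -85.7  36.3] F jig [0.51 0.46 0.07]
```

```bash
python3 jog.py '0 -0.001 0 0 0 0 0;0 -0.002 0 0 0 0 0;0 -0.003 0 0 0 0 0;0 -0.004 0 0 0 0 0;0 -0.004 0 0 0 0 0' >/dev/null
python3 -c "
from h import *
st()"
```

```text
t 10.1 jig [-19.6 -81.8  36.3] F jig [-0.18  0.54 -0.2 ]
```

```bash
python3 jog.py '0 -0.0015 0 0 0 0 0;0 -0.003 0 0 0 0 0;0 -0.0045 0 0 0 0 0;0 -0.006 0 0 0 0 0;0 -0.006 0 0 0 0 0' >/dev/null
python3 -c "
from h import *
st()"
```

```text
t 10.5167 jig [-19.5 -75.8  36.3] F jig [ 0.21 -0.22  0.4 ]
```

```bash
python3 jog.py '0 -0.0015 0 0 0 0 0;0 -0.003 0 0 0 0 0;0 -0.0045 0 0 0 0 0;0 -0.006 0 0 0 0 0;0 -0.006 0 0 0 0 0' >/dev/null
python3 -c "
from h import *
st()"
```

```text
t 10.9333 jig [-19.3 -70.   36.1] F jig [ 1.05 -1.21  0.04]
```

```bash
python3 jog.py '0 -0.001 0 0 0 0 0;0 -0.002 0 0 0 0 0;0 -0.003 0 0 0 0 0;0 -0.003 0 0 0 0 0' >/dev/null
python3 -c "
from h import *
st()"
```

```text
t 11.2667 jig [-19.2 -68.9  36.1] F jig [ 1.59 -8.03  2.8 ]
```

```bash
python3 jog.py '0 -0.0005 0 0 0 0 0;0 -0.001 0 0 0 0 0;0 -0.0015 0 0 0 0 0;0 -0.002 0 0 0 0 0;0 -0.002 0 0 0 0 0' >/dev/null
python3 -c "
from h import *
st()"
```

```text
t 11.6833 jig [-19.2 -68.3  36.2] F jig [  1.24 -12.34   2.65]
```

```bash
python3 jog.py '0 -0.0005 0 0 0 0 0;0 -0.001 0 0 0 0 0;0 -0.0013 0 0 0 0 0;0 -0.0013 0 0 0 0 0;0 -0.0013 0 0 0 0 0;0 -0.0013 0 0 0 0 0' >/dev/null
python3 -c "
from h import *
st()"
```

```text
t 12.1833 jig [-19.1 -67.8  36.2] F jig [  1.99 -14.73   5.62]
```

```bash
python3 jog.py '0 -0.0003 0 0 0 0 0;0 -0.0003 0 0 0 0 0;0 -0.0003 0 0 0 0 0;0 -0.0003 0 0 0 0 0' >/dev/null
python3 -c "
from h import *
st()"
python3 jog.py '0 0.004 0 0 0 0 0;0 0.01 0 0 0 0 0;0 0.018 0 0 0 0 0;0 0.018 0 -0.03 0 0 0;0 0.018 0 -0.07 0 0 0;0 0.018 0 -0.11 0 0 0;0 0.018 0 -0.15 0 0 0;0 0.05 0 -0.16 0 0 0;0 0.09 0 -0.16 0 0 0;0 0.13 0 -0.16 0 0 0;0 0.17 0 -0.16 0 0 0;0 0.2 0 -0.16 0 0 0;0 0.2 0 -0.16 0 0 0;0 0.2 0 -0.16 0 0 0;0 0.2 0 -0.16 0 0 0' >/dev/null
python3 - <<'E'
from h import *
import cv2
st()
t=cv2.cvtColor(imaging.get_image("side"),4)[185:285,205:345]
u=cv2.cvtColor(imaging.get_image("top"),4)[160:260,225:345]
cv2.imwrite("pics/c4.png",np.hstack([cv2.resize(t,(420,300),interpolation=2),cv2.resize(u,(360,300),interpolation=2)]))
E
```

```text
t 12.5167 jig [-19.1 -67.7  36.2] F jig [  2.28 -15.43   5.23]
t 13.7667 jig [ -19.9 -263.1  196.4] F jig [-0.72  0.1   0.27]
```

View pics/c4.png

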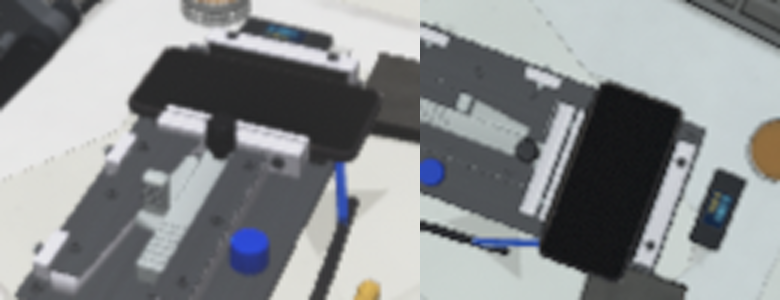

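The picture shows the phone square against the fixed jaw (phone about (610,180), fixed jaw about (665,205)). The moving jaw is against the phone, and the wedge is holding forward with its tab at about (465,103). The bystanders haven't moved and the arm is clear, so I'm handing the job in.

```bash
python3 -c "
from station import ctrl, imaging
print(ctrl.finish_job())"
```

```text
the job is handed in; nothing more can be done
None
```

I handed the job in at about 14 s of the 54 s allowed. The phone is seated square against the fixed jaw (knob pushed to about 12 N), and the wedge, pushed to about 15 N, stayed in place after I let go. The judge returned no verdict.

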